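# Set the test-air valve to two turns open and hold it

## Task

Set the test-air valve for the leak test: turn its wheel clockwise (seen from above; the upright crank handle is there for it) until it is fully closed against its stop, then back it off (counter-clockwise) exactly two full turns. Finish there gripping the crank handle firmly between the fingers, with the wheel at rest: the program ends while holding it, without letting go. Leave the flux jar, the tape roll and the side cutters where they are.

Things in the scene. Friction and masses are not known exactly. Their poses are not given: they have to be found in the camera images.
- valve: The valve, fixed to the bench on an aluminium base plate 185 x 120 x 10 mm: steel block, two side ports, a small round gauge at one end of the plate (its top 47 mm above the bench), a level handwheel on top. Origin on the wheel's vertical axis at bench height; x points level from there towards the gauge, z up; it does not turn with the wheel.
- wheel_centre (a point): Centre of the dark steel wheel, on its vertical axis, 105 mm above the bench; does not turn with the wheel, axes as the valve's. The wheel lies level: three spokes, round rim 12 mm thick, 54 mm from the axis to the middle of the rim (60 mm outside); rim top 111 mm, hub top 118 mm above the bench.
- wheel (a joint): Wheel angle in rad: 0 is closed against the hard stop, the handle then on the gauge's side (+x of the valve). Grows counter-clockwise from above (opening), 6.283 a turn; two turns open is 12.566, far stop 18.85. Starts between 0.35 and 1.4 turns open. Turns against about 0.12 N m (2 to 3 N at the handle), stays where left.
- handle_grip (a point): Point on the crank handle's own axis at mid height, to grip: 54 mm from the wheel's axis, 149 mm above the bench (44 mm above wheel_centre). It goes round with the wheel. Its x axis points outward from the wheel's axis, z up.
- handle: The black upright crank handle on the rim: a cylinder of 20 mm diameter and 56 mm height, round at the top; origin at its foot, on its axis, 114 mm above the bench; top at 170 mm. It spins freely about its own upright axis on its pin, so a gripper can hold it from above and go round the circle without turning the wrist.
- flux_jar: Bystander: small white jar with a beige lid, 48 mm across, 26 mm high, standing beside the valve; origin under its centre.
- tape_roll: Bystander: roll of black tape, 63 mm across, 19 mm high, lying beside the valve; origin under its centre.
- side_cutters: Bystander: side cutters with blue handles, 51 x 130 x 14 mm, lying beyond the valve; origin under its middle, long side along its y axis.

How it is judged:
By the outcome, as a careful person would: the job done as asked, in the order asked, and still so for the second after the job is handed in, while the arm keeps its last pose, push and grip.
It also fails if it takes over 72 s, if anything falls off the work surface, if the arm or the gripper's body presses on something with over 40 N, if the wrist force passes 120 N, or if a joint passes its speed limit or range.

## Robot

A 6-joint arm with a two-finger parallel gripper is mounted at the origin on a cart in front of the work surface, level with it; the furniture and walls round the work are solid. World frame = base frame: x ahead of the robot, y to its left, z up, the work surface at z = 0. Lengths are in m, angles in rad, forces in N, time in s.
With the tool pointing down it reaches from about 0.275 to 0.825 m from the base axis. Payload 4.9 kg.
Tool frame: the origin (TCP) lies midway between the tips of the shut fingers; the grasp point (between the pads) lies 19 mm behind it (bot.grip_depth is the distance from the TCP to the grasp point, in m); z points along the fingers, y is the line along which they close (so a half turn about z gives the same grasp; the last joint's range is limited). The gripper opens to 85 mm and grips with 20 to 120 N. Pads are 22 mm wide; open, the fingers measure 114 mm over their backs; the gripper's body (76 mm by 85 mm) begins 54 mm behind the grasp point. The pads swing forward as they close: fully open they stand 13 mm farther back than shut.
Start: joints at [1.172, 0.326, -0.193, 1.052, 0, 1.437], TCP at [0.144, 0.531, 0.231] pointing down, gripper open.
Joint ranges: [-2.65, 2.65], [-0.97, 1.79], [-1.3, 1.35], [-1.93, 2.1], [-1.47, 1.37], [-3.14, 3.14]. Speed limits (rad/s): [2.57, 2.57, 3.14, 3.14, 3.14, 3.14].

## Interface

Orientations are given as a unit quaternion [w, x, y, z].
In Python, from cell import bot gives the robot as it stands. Calls block until the motion is done:
- bot.move_pose(position, orientation): joint-space move of the TCP to a pose.
- bot.move_linear(position, speed=0.15, rotation=None, until_force=None): straight line of the TCP; rotation=None keeps the orientation; speed is the mean speed in m/s. With until_force (N) it stops when the force on the tool has changed by that much, and returns True; else False.
- bot.goto_joints(angles): joint-space move.
- bot.set_gripper(opening, grasp_force=None): opening from 0.0 (shut) to 1.0 (fully open); grasp_force is the grip in N (None keeps the last); returns when the fingers have stopped.
- bot.wait(seconds).
- bot.solve_ik(position, orientation): joint angles nearest the present ones, or None.
- bot.camera(name): name is "side" or "top"; returns the picture (384x512x3 uint8, red, green, blue); there is no depth.
- bot.calibration(name): a dict with "mtx" (3x3 intrinsics, pixels), "k1" (the pictures are not rectified: a ray, as slopes to the right and down, at radius r is drawn at 1 + k1 r^2 times it, then the intrinsics apply), "extrinsics" (4x4, takes a point from world to camera coordinates). Camera axes: x right, y down, z forward; pixel columns grow to the right and rows downward; lengths in m; the calibration is good to about 2 mm. A picture is of the moment at which its call begins. calibration takes no time and is no camera call.
A pose or a line that the arm cannot do raises bot.PlanningError and nothing moves.
- bot.close_job(): hands the job in; it is judged then, once.
Trained networks look in the newest picture that a camera, given by its name, has taken for a name from the list of things; names that differ only in an ending like _2 or _b are one class to them, and where a whole thing is asked for, a point or a joint stands for the part that bears it (a point fixed in the world has none). Each returns a list of dicts, best first, with "confidence" (0 to 1); they miss things now and then, are a little off and sometimes report something else, mostly with a low value. They report only what shows in the picture. A call takes as long as a camera call.
- bot.search_frame(camera, thing): "bbox" ([left, top, width, height] in pixels, round what is visible of it).
Readings, each from a call of its own:
- bot.read_clock(): time.
- bot.read_joint_positions(): joint angles.
- bot.read_joint_vel(): joint speeds.
- bot.read_joint_efforts(): joint torques, N m.
- bot.read_position(): TCP position.
- bot.read_tool_rot(): TCP orientation.
- bot.read_ft_force(): force on the tool from outside, world axes, zero at the start.
- bot.read_moment(): the same for the moment, N m.
- bot.read_gripper_width(): opening from 0.0 (shut) to 1.0 (fully open).
- bot.read_finger_force(): force on a finger pad.
Only numpy, scipy, OpenCV 4.12 (cv2) and the standard library are available. Lean on these libraries where they do the work, as an engineer would, in place of code of your own. Each camera call takes 0.05 s, during which the arm holds its last target. There are 200 camera calls.

## Working session

There is one attempt and no reset: what is moved stays moved. The work goes in short steps, each a Python script; the robot and the scene stay as the last script left them, time stands still between calls to the robot, and variables do not carry over. Pictures are saved under pics/ and viewed, at most 10 in all, crops included, and the job is handed in when it is done.

```bash
mkdir -p pics; ls
python3 - <<'E'
from cell import bot
import cv2,numpy as np
ims=[]
for c in ("top","side"):
    im=bot.camera(c); cv2.imwrite(f"pics/{c}0.png",im[:,:,::-1])
    k=bot.calibration(c); print(c,k["mtx"].tolist(),k["k1"],np.round(k["extrinsics"],4).tolist())
    for t in("valve","wheel","handle","flux_jar","tape_roll","side_cutters"):
        print(t,[(np.round(d["bbox"],1).tolist(),round(d["confidence"],2)) for d in bot.search_frame(c,t)[:3]])
print(bot.read_clock(),bot.read_tool_rot())
E
```

```text
pics
top [[377.487411860439, 0.0, 255.05558059153262], [0.0, 377.487411860439, 185.57452342307312], [0.0, 0.0, 1.0]] -0.012548672967566354 [[0.0117, -0.9999, 0.0075, -0.1009], [-0.9807, -0.0129, -0.195, 0.6578], [0.1951, -0.005, -0.9808, 0.8383], [0.0, 0.0, 0.0, 1.0]]
valve [([233.7, 194.8, 72.9, 81.3], 0.66)]
wheel [([250.0, 215.0, 52.6, 60.1], 0.78)]
handle [([278.8, 213.2, 10.5, 10.8], 0.55)]
flux_jar [([214.3, 242.0, 21.4, 20.9], 0.89)]
tape_roll [([292.6, 183.9, 28.1, 24.5], 0.91)]
side_cutters [([227.1, 164.3, 49.0, 28.8], 0.93)]
side [[427.74975965813934, 0.0, 259.2347304589147], [0.0, 427.74975965813934, 187.85613278409127], [0.0, 0.0, 1.0]] 0.04884079855895101 [[0.9554, -0.2942, 0.0256, -0.6442], [-0.0967, -0.3935, -0.9142, 0.1212], [0.279, 0.871, -0.4044, 0.8204], [0.0, 0.0, 0.0, 1.0]]
valve [([161.5, 170.3, 110.9, 105.9], 0.97)]
wheel [([172.3, 171.6, 63.1, 46.4], 0.58)]
handle [([223.4, 167.5, 15.1, 31.1], 0.56)]
flux_jar [([178.4, 213.9, 16.5, 20.3], 0.7)]
tape_roll [([262.2, 247.0, 36.0, 26.0], 0.68)]
side_cutters [([255.2, 211.0, 50.3, 25.4], 0.79)]
0.7 [2.61110219e-06 1.32042634e-01 9.91244038e-01 1.87301733e-05]
```

View pics/top0.png

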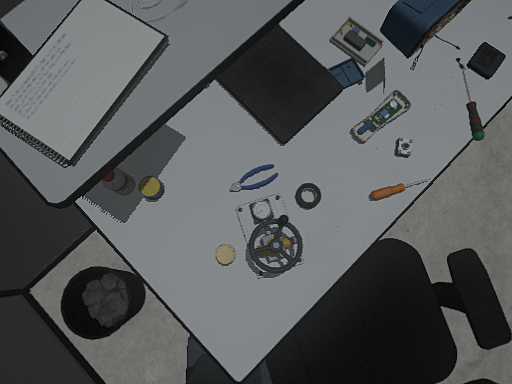

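View pics/side0.png

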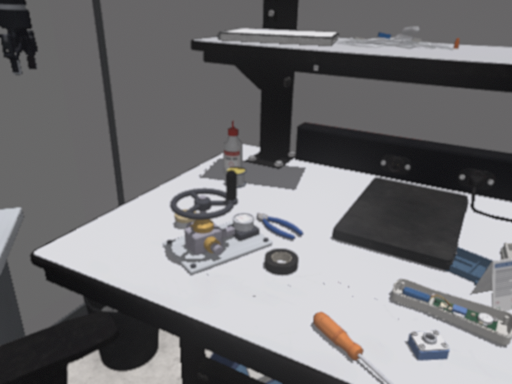

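```bash
cat > h.py <<'E'
from cell import bot
import cv2,numpy as np
from scipy.optimize import least_squares
def cal(c):
    k=bot.calibration(c); return k["mtx"],np.array([k["k1"],0,0,0,0.]),np.array(k["extrinsics"])
def proj(c,P):
    m,d,E=cal(c); return cv2.projectPoints(np.atleast_2d(np.array(P,float)),cv2.Rodrigues(E[:3,:3])[0],E[:3,3],m,d)[0].reshape(-1,2)
def ray(c,uv,z):
    m,d,E=cal(c); s=cv2.undistortPoints(np.array([[uv]],float),m,d).ravel()
    R=E[:3,:3].T; o=-R@E[:3,3]; v=R@np.r_[s,1]; return o+v*(z-o[2])/v[2]
E
python3 - <<'E'
from h import *
im=cv2.imread("pics/top0.png"); s=cv2.imread("pics/side0.png")
g=ray("top",(262,210),.047); c=ray("top",(275,246),.105); h=ray("top",(284,219),.17)
print(g,c,h, ray("side",(203,204),.105),ray("side",(231.5,174),.168),ray("side",(243,222),.047))
a=cv2.resize(im[175:295,195:325],None,fx=6,fy=5*1.2,interpolation=cv2.INTER_CUBIC)[:600]
b=cv2.resize(s[150:280,145:310],None,fx=4.6,fy=4.6,interpolation=cv2.INTER_CUBIC)
cv2.imwrite("pics/a.png",np.clip(a*1.8,0,255).astype(np.uint8)[:600,:800]); cv2.imwrite("pics/b.png",b)
E
```

```text
[ 0.60278558 -0.11027473  0.047     ] [ 0.51510028 -0.13833679  0.105     ] [ 0.56823047 -0.15308289  0.17      ] [ 0.51826919 -0.14000101  0.105     ] [ 0.56853023 -0.15838441  0.168     ] [ 0.60076185 -0.12347919  0.047     ]
```

View pics/a.png

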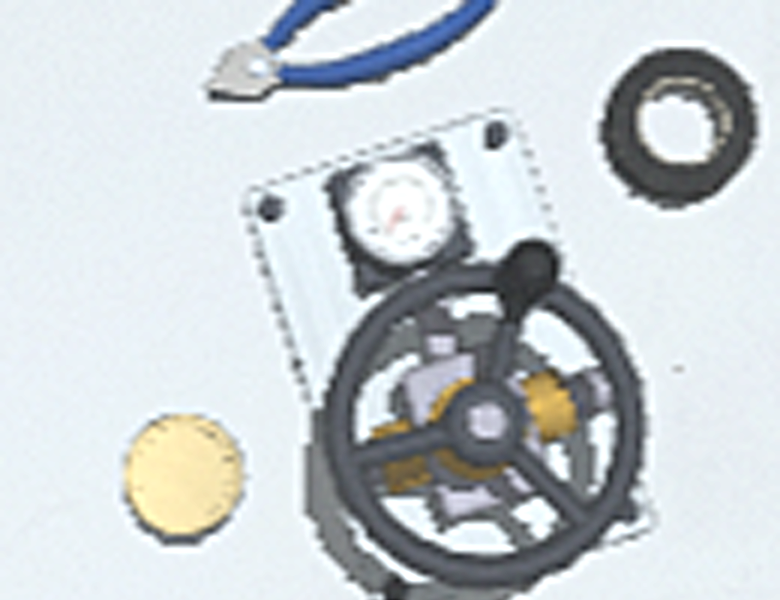

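View pics/b.png

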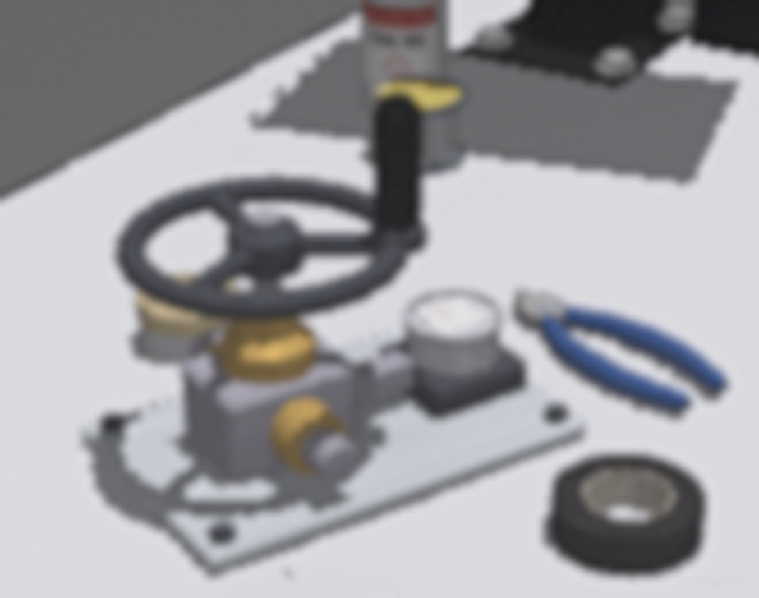

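Run:
```python
from h import *
for z in (.3,.45): print("shelf",z,[ray("top",p,z)[:2].round(3).tolist() for p in((0,165),(45,203),(65,205),(80,197),(210,83),(300,3))])
print("bottle",ray("side",(233,123),.2),ray("top",(118,180),.15), "shelf side left corner z if..",[ray("side",(195,45),z).round(3).tolist() for z in(.3,.4,.5)])
# refine: top + side measurements
ot={"c":(276,245.9),"hub":(275.8,244.7),"h":(283,218.7),"g":(261.2,209.5)}
obs=[("top","c",(276,245.9)),("side","c",(145+265/4.6,150+247/4.6)),("top","h",(195+528/6,175+264/6)),("side","h",(145+398/4.6,150+110/4.6)),("top","g",(195+397/6,175+207/6)),("side","g",(145+455/4.6,150+316/4.6))]
z={"c":.105,"h":.164,"g":.047}
for c,n,uv in obs: print(n,c,ray(c,uv,z[n]).round(4))
def f(p):
    C=p[:2]; P={"c":[*C,.105],"h":[*(C+.054*np.array([np.cos(p[2]),np.sin(p[2])])),.164],"g":[*(C+p[4]*np.array([np.cos(p[3]),np.sin(p[3])])),.047]}
    return np.concatenate([proj(c,[P[n]])[0]-uv for c,n,uv in obs])
r=least_squares(f,[.515,-.14,-.27,.3,.09]); print(r.x,np.degrees(r.x[2:4]),r.fun.round(1))
# plate edge yaw (top view, z=.01)
q=[ray("top",(195+a/6,175+b/6),.01) for a,b in((243,195),(307,400),(512,108),(655,523))]
print(np.degrees(np.arctan2(*(q[0]-q[1])[[1,0]])),np.degrees(np.arctan2(*(q[2]-q[3])[[1,0]])))
pos=[bot.read_position(),bot.read_joint_positions()];print(pos)
```

```text
shelf 0.3 [[0.644, 0.363], [0.577, 0.274], [0.573, 0.239], [0.588, 0.214], [0.806, -0.005], [0.977, -0.175]]
shelf 0.45 [[0.607, 0.259], [0.555, 0.191], [0.553, 0.163], [0.564, 0.144], [0.731, -0.025], [0.863, -0.155]]
bottle [0.62596312 0.06216244 0.2       ] [0.6505378  0.20499874 0.15      ] shelf side left corner z if.. [[0.654, 0.73, 0.3], [0.493, -0.268, 0.4], [0.332, -1.265, 0.5]]
c top [ 0.5153 -0.1406  0.105 ]
c side [ 0.5178 -0.1385  0.105 ]
h top [ 0.5689 -0.1515  0.164 ]
h side [ 0.571  -0.1484  0.164 ]
g top [ 0.604  -0.1083  0.047 ]
g side [ 0.6063 -0.1103  0.047 ]
[ 0.51673527 -0.1402921  -0.20203701  0.33920641  0.09406184] [-11.57586802  19.43509574] [-0.1 -0.6 -0.4  0.5 -0.2 -0.4 -0.4  0.6  0.3 -0.6 -0.6 -0.2]
18.39849049697508 18.76600042046074
[array([0.14395972, 0.53086001, 0.23129816]), array([ 1.17176775e+00,  3.26186947e-01, -1.92573149e-01,  1.05199872e+00,
        4.83129837e-06,  1.43662650e+00])]
```

```bash
cat >> h.py <<'E'
PHI=np.radians(99.4); Q=[0,np.cos(PHI),np.sin(PHI),0]
E
python3 - <<'E'
from h import *
bot.move_linear([.1,.367,.28],speed=.3)
bot.move_pose([.36,-.095,.28],Q)
bot.move_pose([.5697,-.1511,.24],Q)
print(bot.read_joint_positions().round(2),bot.read_clock())
print(bot.move_linear([.5697,-.1511,.145],until_force=8),bot.read_position(),bot.read_ft_force())
for c in("top","side"):
    im=bot.camera(c); cv2.imwrite(f"pics/{c}1.png",im[:,:,::-1])
a=cv2.imread("pics/top1.png")[150:290,180:340]; b=cv2.imread("pics/side1.png")[110:250,145:305]
cv2.imwrite("pics/c.png",np.hstack([cv2.resize(x,None,fx=2.5,fy=2.5,interpolation=2) for x in(a,b)]))
E
```

```text
[-0.38  0.39 -0.07  1.11 -0.   -0.71] 4.2417
False [ 0.57010937 -0.15134821  0.14630154] [-0.13031192 -0.40314074  0.4160254 ]
```

View pics/c.png

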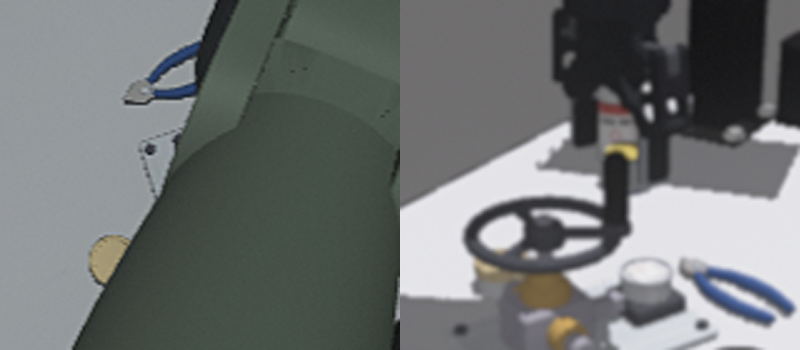

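```bash
cat >> h.py <<'E'
C=np.array([.5167,-.1403]); Z=.130
def at(a,r=.054,c=C): return [c[0]+r*np.cos(a),c[1]+r*np.sin(a),Z]
def ang(c=C):
    p=bot.read_position()[:2]-c; return np.arctan2(p[1],p[0]),np.hypot(*p)
def frt(a):
    f=bot.read_ft_force(); return f[0]*np.cos(a)+f[1]*np.sin(a),-f[0]*np.sin(a)+f[1]*np.cos(a),f[2]
E
python3 - <<'E'
from h import *
print(bot.move_linear([.5697,-.1511,Z],until_force=8,speed=.05))
bot.set_gripper(0.0,60); 
a,r=ang(); print(np.degrees(a),r,bot.read_gripper_width(),bot.read_finger_force(),frt(a),bot.read_clock())
a0=a
for i in range(4):
    a0-=np.radians(20); bot.move_linear(at(a0),speed=.08)
    a,r=ang(); print(np.degrees(a0),np.degrees(a),r,np.round(frt(a),1),bot.read_gripper_width(),bot.read_clock())
E
```

```text
False
-11.659170770269425 0.054376569726323536 0.21652320500515398 58.56184232630767 (np.float64(0.008702129198525706), np.float64(-0.35623025440691547), np.float64(2.5418013354778957)) 6.2
-31.65917077026942 -32.87603068796814 0.05363911385205604 [-2.7 -1.7  5.4] 0.21428426322547311 6.5833
-51.65917077026943 -53.167398055506816 0.05301864982422565 [-5.2 -2.1  7. ] 0.218145810395954 6.9667
-71.65917077026943 -73.14957015688331 0.05253788061479546 [-6.4 -2.   8. ] 0.21427329913646803 7.35
-91.65917077026943 -92.97606665266208 0.05223464744158561 [-7.4 -2.2  7.5] 0.21931509828257192 7.7333
```

```bash
cat >> h.py <<'E'
C=C+np.array([.0008,.0018])
def at(a,r=.054,c=C): return [c[0]+r*np.cos(a),c[1]+r*np.sin(a),Z]
def ang(c=C):
    p=bot.read_position()[:2]-c; return np.arctan2(p[1],p[0]),np.hypot(*p)
E
python3 - <<'E'
from h import *
def show(t): 
    a,r=ang(); print(t,np.degrees(a).round(2),round(r,5),np.round(frt(a),1),bot.read_position().round(4)[2],bot.read_clock(),flush=True)
show("now"); bot.wait(.3); show("wait")
a0=np.radians(-93)
for i in range(4):
    bot.move_linear(at(a0),speed=.08); show(np.degrees(a0).round(2)); a0-=np.radians(20)
bot.wait(.3); show("wait")
E
```

```text
now -93.72 0.05408 [-7.4 -2.3  7.5] 0.1303 7.7333
wait -93.49 0.05407 [-6.9 -2.   8.6] 0.1303 8.0333
-93.0 -93.48 0.05398 [-3.1 -0.9  5.6] 0.1303 8.2833
-113.0 -113.91 0.05398 [-3.  -3.   6.1] 0.1303 8.6667
-133.0 -133.78 0.05399 [-2.5 -2.1  7.2] 0.1303 9.05
-153.0 -153.93 0.05399 [-1.  -1.8  6.4] 0.1303 9.4333
wait -153.73 0.05398 [-1.1 -2.3  7.6] 0.1303 9.7333
```

Run:
```python
from h import *
def show(t): 
    a,r=ang(); F=frt(a); print(t,(np.degrees(a)%360-360).round(2),round(r,5),np.round(F,1),round(bot.read_gripper_width(),4),bot.read_clock(),flush=True); return F
d=-153.
while d>-327:
    d-=15; hit=bot.move_linear(at(np.radians(d)),speed=.08,until_force=18); F=show(d)
    if hit or F[1]>8: print("hit"); break
else:
  while d>-365:
    d-=2; bot.move_linear(at(np.radians(d)),speed=.03); bot.wait(.15); F=show(d)
    if F[1]>12: break
```

```text
-168.0 -168.94 0.05404 [-1.1 -1.6  6.6] 0.2153 10.0583
-183.0 -183.93 0.05404 [-1.3 -1.9  6.2] 0.2133 10.3833
-198.0 -198.64 0.05406 [-0.2 -2.3  7. ] 0.2158 10.7083
-213.0 -213.49 0.05406 [ 1.  -1.8  7.4] 0.2141 11.0333
-228.0 -228.48 0.05407 [-0.3 -2.5  7.2] 0.2156 11.3583
-243.0 -243.52 0.05408 [ 0.9 -2.6  6. ] 0.2183 11.6833
-258.0 -258.6 0.0541 [ 0.6 -2.   4.8] 0.2182 12.0083
-273.0 -273.65 0.05407 [ 1.2 -1.2  6. ] 0.2189 12.3333
-288.0 -288.74 0.05409 [ 0.9 -2.9  4.7] 0.2103 12.6583
-303.0 -303.85 0.05406 [ 1.3 -2.3  4.5] 0.2122 12.9833
-318.0 -318.86 0.05404 [ 0.7 -2.1  5.2] 0.2203 13.3083
-333.0 -334.02 0.05403 [ 0.6 -1.8  4.8] 0.2115 13.6333
-335.0 -334.96 0.05402 [-0.   0.6  6.7] 0.214 14.0333
-337.0 -336.6 0.05402 [0.9 1.1 6.8] 0.2143 14.4333
-339.0 -338.53 0.05401 [2.1 2.3 5.9] 0.2132 14.8333
-341.0 -340.49 0.054 [1.1 1.1 6.7] 0.2126 15.2333
-343.0 -341.07 0.05401 [1.9 4.2 8.3] 0.2174 15.6333
-345.0 -341.19 0.05399 [ 1.2  9.7 10.6] 0.2132 16.0333
-347.0 -341.3 0.05396 [ 0.9 14.4 12.7] 0.2165 16.4333
```

Run:
```python
from h import *
tot=0; last=ang()[0]
def upd():
    global tot,last
    a,r=ang(); tot+=(a-last+np.pi)%(2*np.pi)-np.pi; last=a; return -341.3+np.degrees(tot),r,frt(a)
d=-341.; n=0
while d<360:
    d+=15; hit=bot.move_linear(at(np.radians(d)),speed=.08,until_force=20); x=upd(); n+=1
    if n%6==0 or hit: print(d,hit,np.round(x[0],2),round(x[1],5),np.round(x[2],1),round(bot.read_gripper_width(),4),bot.read_clock(),flush=True)
    if hit: break
else:
    T=379.0; cmd=d
    for i in range(12):
        x=upd(); e=T-x[0]
        if abs(e)<.12: break
        cmd+=np.clip(e,-3,3) if i else T-2-cmd
        bot.move_linear(at(np.radians(cmd)),speed=.02); bot.wait(.3)
        x=upd(); print(round(cmd,2),np.round(x[0],2),round(x[1],5),np.round(x[2],1),bot.read_clock())
```

```text
-326.0 True -337.7 0.05407 [0.  3.7 3. ] 0.2165 16.6417
```

Run:
```python
from h import *
tot=0; last=ang()[0]; S=(np.degrees(last)%360)-360; print(S)
def upd():
    global tot,last
    a,r=ang(); tot+=(a-last+np.pi)%(2*np.pi)-np.pi; last=a; return S+np.degrees(tot),r,frt(a)
d=-341.; n=0
while d<360:
    d+=15; hit=bot.move_linear(at(np.radians(d)),speed=.08,until_force=25); x=upd(); n+=1
    if n%6==0 or hit: print(d,hit,np.round(x[0],2),round(x[1],5),np.round(x[2],1),round(bot.read_gripper_width(),4),bot.read_clock(),flush=True)
    if hit: break
else:
    T=379.0; cmd=d
    for i in range(12):
        x=upd(); e=T-x[0]
        if abs(e)<.12: break
        cmd+=np.clip(e,-3,3) if i else T-2-cmd
        bot.move_linear(at(np.radians(cmd)),speed=.02); bot.wait(.3)
        x=upd(); print(round(cmd,2),np.round(x[0],2),round(x[1],5),np.round(x[2],1),bot.read_clock())
```

```text
-337.69533854707333
-251.0 False -249.29 0.05412 [-0.6  2.5  7.4] 0.2136 18.575
-161.0 False -160.32 0.05398 [-1.3  2.2  4.5] 0.2167 20.525
-71.0 False -70.74 0.05389 [1.5 1.4 5.5] 0.2158 22.475
19.0 False 20.6 0.05402 [1.8 2.1 7.3] 0.2121 24.425
109.0 False 110.88 0.05416 [-2.7  1.9  8.8] 0.2141 26.375
199.0 False 198.91 0.05399 [-1.6  2.6  6.2] 0.2147 28.325
289.0 False 289.12 0.05386 [2.4 1.3 5.8] 0.2157 30.275
377.0 377.68 0.054 [ 2.  -0.6  7.5] 32.9583
378.32 378.87 0.05401 [ 1.8 -1.8  6.8] 33.5083
378.45 378.88 0.054 [ 2.7 -1.7  6.9] 34.0583
```

Run:
```python
from h import *
bot.set_gripper(0.0,80); bot.wait(.5)
a,r=ang(); print(np.degrees(a),r,frt(a),bot.read_gripper_width(),bot.read_finger_force(),abs(bot.read_joint_vel()).max())
cv2.imwrite("pics/d.png",cv2.resize(bot.camera("side")[110:290,130:330,::-1],None,fx=3,fy=3,interpolation=2))
```

```text
18.888548723885915 0.0540047962706412 (np.float64(0.9869786766228315), np.float64(-1.4808699073554714), np.float64(7.076620992113093)) 0.21513496525368409 77.83317292691208 0.001809842053356841
```

View pics/d.png

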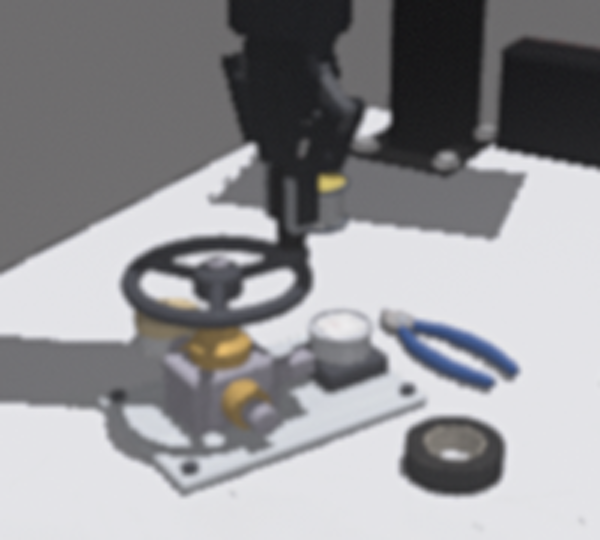

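The picture shows the handle held between the fingers at about (292, 210), on the gauge's side of the wheel. The jar, tape roll and cutters are where they were.

```bash
python3 -c "
from cell import bot
print(bot.close_job())"
```

```text
the job is handed in; nothing more can be done
None
```

The valve was closed against its stop and then backed off two full turns, to within about 0.15° by the arm's own readings; the job is handed in with the handle gripped at about 78 N, the wheel at rest and the bystanders not moved.

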